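# Hang the orange tag carrier on the bench rail and slide it to its bay

### The arm

A 6-joint arm with a two-finger parallel gripper is mounted at the origin on the work surface. World frame = base frame: x ahead of the robot, y to its left, z up, the work surface at z = 0. Lengths are in m, angles in rad, forces in N, time in s.
With the tool pointing down it reaches from about 0.35 to 0.775 m from the base axis. Payload 7.3 kg.
Tool frame: the origin (TCP) lies between the finger pads; the fingertips stand 14 mm ahead of it and the grasp point (between the pads) lies 5 mm behind it; z points along the fingers, y is the line along which they close (so a half turn about z gives the same grasp; the last joint's range is limited). The gripper opens to 92 mm and grips with 3 to 60 N. Pads are 19 mm wide; open, the fingers measure 130 mm over their backs; the gripper's body (75 mm by 190 mm) begins 47 mm behind the grasp point.
Start: joints at [-1.404, 0.342, 1.524, -0, 1.275, -0.146], TCP at [0.162, -0.5, 0.241] pointing down, gripper open.
Joint ranges: [-2.53, 2.53], [-0.77, 2.02], [0.04, 2.7], [-1, 4.14], [0.28, 2.66], [-3.11, 3.11]. Speed limits (rad/s): [2.57, 2.57, 3.14, 3.14, 3.14, 3.14].

### API

Orientations are given as [roll, pitch, yaw] about the fixed x, y, z axes, in that order (R = Rz(yaw) Ry(pitch) Rx(roll)).
In Python, from cell import robot, eyes gives the robot as it stands. The module is installed in compiled form; this text tells all that it offers.
- The arm moves only by the shell command python3 -m handwheel 'ROWS' [FORCE]. ROWS is JSON, one flat list of numbers, 5 for each row, row after row: the shift along the world's x, y, z in mm, then the turn about the world's z in rad, then the opening, from 0 (shut) to 1 (fully open). In form: [x, y, z, spin, jaw, x, y, z, spin, jaw, ...]. A call has 1 to 8 rows; each row shifts and turns the commanded pose from where the row before left it; what a row does not reach is not made up. A row lasts 1/10 s, in which the tool goes at most 50 mm and 8.59 degrees, less where a joint would pass 70% of its speed; a pose out of reach is approached as far as the arm can. A call with a gripper value outside its range is refused whole. The fingers move at their own pace and stop on an object; FORCE is the grip in N (left out, the last holds). Time passes only in rows, so rows that do not move let the fingers close. It gives the time, the measured TCP pose, the force, the opening and the grip force at its end, in the units of the state.
- robot.observe(): the state, without advancing time (a new reading comes with each control period).
- eyes.read_camera(name): name is "side" or "top"; returns (picture, depth): 480x640x3 uint8, blue, green, red; 480x640 float32, m along the optical axis (not along the pixel's ray), 0 where there is no reading.
- eyes.calibration(name): a dict with "fx", "fy", "cx", "cy" (pixels), "dist_coeffs" ([k1, k2, p1, p2, k3] as OpenCV has them; the pictures are not rectified), "world_to_cam" (4x4, takes a point from world to camera coordinates). Camera axes: x right, y down, z forward; pixel columns grow to the right and rows downward; lengths in m; the calibration is good to about 2 mm. A picture is of the moment at which its call begins. calibration takes no time and is no camera call.
- robot.hand_in(): hands the job in; it is judged then, once.
The state is a dict: "time": time; "qpos": joint angles; "qvel": joint speeds; "joint_efforts": joint torques, N m; "tool_pos": TCP position; "tool_rot": TCP orientation; "contact_force": force on the tool from outside, world axes, zero at the start; "torque": the same for the moment, N m; "opening": finger opening in m; "grip_force": force on a finger pad.
Only numpy, scipy, OpenCV 4.12 (cv2) and the standard library are available. Lean on these libraries where they do the work, as an engineer would, in place of code of your own. Each camera call takes 0.05 s, during which the arm holds its last target. There are 200 camera calls.

### The job

Take the orange tag hanger from the sloped rack, stand it upright in the slot of the yellow block and let go, then take it again by its top tab and hook it over the rail at the yellow band. Slide it along the rail, keeping it hooked, until it hangs at the green band, and let go of it there. Leave the blue hanger, the red can, the amber jar and the grey tape roll where they are.

Things in the scene. Friction and masses are not known exactly. Their poses are not given: they have to be found in the camera images.
- orange_hanger: Orange flat hanger, 200 mm tall, 14 thick throughout, about 0.22 kg, centre of mass at z 90. Origin: middle of its bottom edge (rounded, radius 7); z up to the tab, y across the thickness, x across the width towards the hook's open mouth. It starts with its -y face lying on a rack bay, z leaning 40 degrees from vertical away from the robot, x level to the robot's left. Paper label on both faces.
- orange_hanger_board (a point): Centre of the orange hanger's board at z 62 mm. The board is 52 mm wide (x -26 to 26), from z 0 to 88. Axes of all these points are the hanger's.
- orange_hanger_mouth (a point): Middle of the hook's mouth, at x 0, z 106 mm. The mouth is open to +x between the board's top (z 88) and the end of the lip (x 14 to 24, down to z 124), closed at -x by the neck (x -26 to -14, z 88 to 146). The rail enters it sideways from +x, then the hanger is lowered 36 mm; between neck and lip there are 28 mm.
- orange_hanger_seat (a point): Point of the orange hanger at x 0, z 142 mm: where the rail's axis lies when the hook is fully seated. The crown's underside above it is roof-shaped, peak at x 0, z 150.
- orange_hanger_tab (a point): Centre of the orange hanger's flat top tab, at z 184 mm. The tab is 36 mm wide (x -18 to 18), 14 thick, from z 154 to 200, above the crown.
- blue_hanger: Identical hanger in blue, in the other bay of the rack: stays where it is.
- rack: Fixed grey sloped rack, base 160 x 240 x 12 mm, origin under its middle; x away from the robot at zero yaw. Two bays at y -55 and +55 mm; which hanger is in which varies. Each is a face 36 mm wide, 120 long, leaning 40 degrees from vertical, with a ledge under the hanger; the board overhangs the face 8 mm on each side, so fingers can straddle it.
- block: Fixed yellow block, 70 (x) x 100 (y) x 44 mm high, origin under its centre, with a slot along its y axis through the middle: 17 mm wide, 32 mm deep, open at both ends. The hanger's bottom edge goes in, either way round.
- slot (a point): Centre of the slot's floor, 12 mm above the bench; axes as the block's: y along the slot.
- rail: Fixed grey stand with a level round steel rail 14 mm thick along its y axis, axis 200 mm above the bench, 400 mm long between two posts at y -205 and +205 mm (18 x 14 mm, 212 high). Origin on the bench under the middle of the rail; x points away from the robot at zero yaw.
- yellow_band: Yellow painted band, 24 mm wide, around the rail: where to hook on. Origin on the rail's axis at the band's middle. Axes as the rail's.
- green_band: Green painted band, 24 mm wide, around the rail: where the hanger must end. Origin on the rail's axis at the band's middle. It may lie to either side of the yellow band.
- spray_can: Red can, 60 mm wide, 170 high, bystander; origin under its centre.
- jar: Amber jar, 64 mm wide, 90 high, bystander; origin under its centre.
- tape_roll: Grey tape roll, 90 mm wide, 40 high, bystander; origin under its centre.
There are look-alikes about, which are no part of the job. Of the things that look like the orange_hanger, the largest one is meant.

How it is judged:
On the way, in this order (a step that is already met when the one before it is completed fails the run):
1. the orange hanger stands upright in the slot of the block, bottom edge on the slot's floor, let go (x of orange_hanger in the frame of slot between -0.012 and 0.012 m and y of orange_hanger in the frame of slot between -0.04 and 0.04 m and z of orange_hanger in the frame of slot below 0.006 m and angle between orange_hanger's own z axis and vertical below 0.25 rad and contact force between the fingers and orange_hanger below 0.1 N), for 0.2 s.
2. the orange hanger is hooked on the rail at the yellow band (x of orange_hanger_seat in the frame of rail between -0.01 and 0.01 m and height (world z) of orange_hanger_seat between 0.194 and 0.21 m and angle between orange_hanger's own z axis and vertical below 0.25 rad and horizontal distance between orange_hanger_seat and yellow_band below 0.022 m), for 0.1 s.
3. the orange hanger, hooked on the rail, is on its way between the bands (x of orange_hanger_seat in the frame of rail between -0.01 and 0.01 m and height (world z) of orange_hanger_seat between 0.194 and 0.21 m and angle between orange_hanger's own z axis and vertical below 0.25 rad and horizontal distance between orange_hanger_seat and yellow_band above 0.028 m and horizontal distance between orange_hanger_seat and green_band above 0.028 m), for 0.05 s.
At the end, for the whole second after the job is handed in: The orange hanger hangs from the rail, hook seated (within 10 mm of the rail's axis), upright within 0.25 rad, its centre within 14 mm of the middle of the green band, at rest and let go; the blue hanger (within 20 mm), can, jar and tape roll (within 30 mm) are where they were (x of orange_hanger_seat in the frame of rail between -0.01 and 0.01 m and height (world z) of orange_hanger_seat between 0.194 and 0.21 m and angle between orange_hanger's own z axis and vertical below 0.25 rad and horizontal distance between orange_hanger_seat and green_band below 0.014 m and linear speed of orange_hanger below 0.06 m/s and contact force between orange_hanger and rail above 0.5 N); the robot touches nothing.
It fails at once if the blue hanger is moved more than 20 mm (distance of blue_hanger from where it was at the start of the episode above 0.02 m).
It fails at once if the can, jar or tape roll is moved more than 30 mm (distance of any of spray_can, jar, tape_roll from where it was at the start of the episode above 0.03 m).
It also fails if it takes over 72 s, if anything falls off the work surface, if the arm or the gripper's body presses on something with over 40 N, if the wrist force passes 120 N, or if a joint passes its speed limit or range.

## Working session

There is one attempt and no reset: what is moved stays moved. The work goes in short steps, Python scripts to look and compute and a shell command to move; the robot and the scene stay as the last step left them, time stands still between calls to the robot, and variables do not carry over. Pictures are saved under pics/ and viewed, at most 12 in all, crops included, and the job is handed in when it is done.

```bash
mkdir -p pics; cat > h.py <<'E'
import numpy as np,cv2
from cell import robot,eyes
def snap(n,tag):
    p,d=eyes.read_camera(n); cv2.imwrite(f'pics/{tag}.png',p); np.save(f'pics/{tag}.npy',d); return p,d
def world(n,d,u,v,z=None):
    c=eyes.calibration(n);K=np.array([[c['fx'],0,c['cx']],[0,c['fy'],c['cy']],[0,0,1.]])
    x,y=cv2.undistortPoints(np.array([[[u,v]]],float),K,np.array(c['dist_coeffs'],float))[0,0]
    T=np.linalg.inv(np.array(c['world_to_cam']))
    if z is None:
        w=d[int(v)-1:int(v)+2,int(u)-1:int(u)+2]; w=w[w>0]; s=np.median(w) if w.size else np.nan
    else:
        r=T[:3,:3]@[x,y,1]; s=(z-T[2,3])/r[2]
    return T[:3,:3]@(np.array([x,y,1])*s)+T[:3,3]
def cloud(n,d):
    c=eyes.calibration(n);K=np.array([[c['fx'],0,c['cx']],[0,c['fy'],c['cy']],[0,0,1.]])
    v,u=np.mgrid[:480,:640]
    q=cv2.undistortPoints(np.stack([u,v],-1).reshape(-1,1,2).astype(float),K,np.array(c['dist_coeffs'],float)).reshape(480,640,2)
    P=np.dstack([q,np.ones((480,640))])*d[...,None]
    T=np.linalg.inv(np.array(c['world_to_cam'])); P=P@T[:3,:3].T+T[:3,3]; P[d<=0]=np.nan
    return P
E
python3 - <<'E'
from h import *
for n in('top','side'):
    snap(n,n+'0'); c=eyes.calibration(n); T=np.linalg.inv(np.array(c['world_to_cam'])); print(n,c['fx'],T.round(3).tolist())
print(robot.observe())
E
```

```text
top 601.1823202946081 [[-0.02, -0.995, 0.101, 0.28], [-1.0, 0.021, 0.005, -0.028], [-0.007, -0.101, -0.995, 1.416], [0.0, 0.0, 0.0, 1.0]]
side 556.19665241212 [[0.995, -0.065, 0.069, 0.336], [-0.093, -0.523, 0.847, -1.093], [-0.019, -0.85, -0.527, 0.78], [0.0, 0.0, 0.0, 1.0]]
{'time': 0.1, 'qpos': array([-1.40399734e+00,  3.42642573e-01,  1.52488196e+00, -3.25113945e-06,
        1.27541275e+00, -1.46001810e-01]), 'qvel': array([-1.34201361e-03, -2.11152115e-03, -4.50213135e-03,  2.99863618e-04,
        1.70420634e-05,  1.48822786e-03]), 'joint_efforts': array([ 9.94116308e-04, -4.32005918e+01, -2.44696087e+01,  7.18706776e-02,
        5.25936135e-02, -3.98784800e-05]), 'tool_pos': array([ 0.16151939, -0.49918893,  0.24013369]), 'tool_rot': array([-3.14026188e+00, -1.92545387e-04,  3.12801614e-01]), 'contact_force': array([-0.58637572,  0.04317244,  0.65125962]), 'torque': array([-0.0505276 , -0.01933336, -0.02654874]), 'grip_force': 0.0, 'opening': 0.09207304438637896}
```

View pics/top0.png

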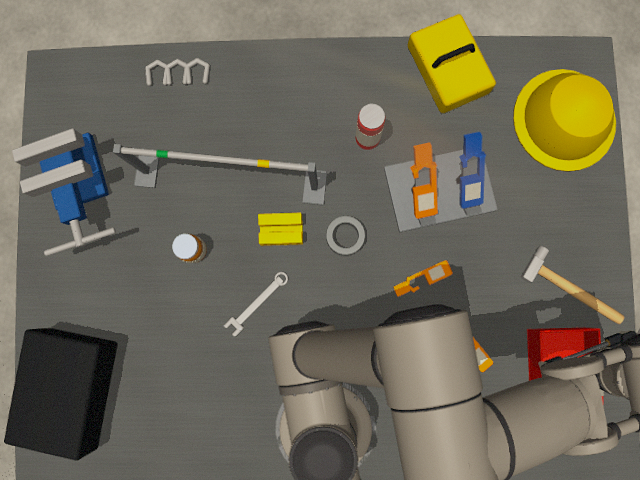

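View pics/side0.png

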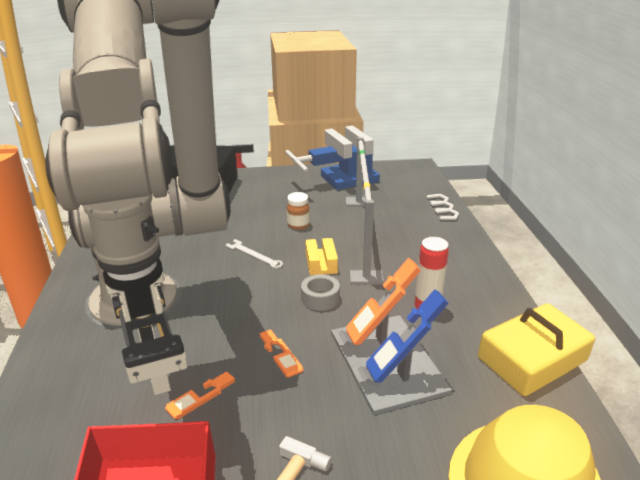

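The top view shows the orange hanger at about (425,180) in the left rack bay and the blue one beside it at (472,170). The rail runs from (117,149) to (312,168), with the green band at (162,154) and the yellow band at (264,163). The block is at (281,228), with its slot horizontal in the picture. The side view agrees: orange at (380,305), blue at (405,340), and two smaller orange look-alikes lying on the bench.

```bash
python3 - <<'E'
from h import *
P={};H={};I={}
for n in('top','side'):
    I[n]=cv2.imread(f'pics/{n}0.png');P[n]=cloud(n,np.load(f'pics/{n}0.npy'));H[n]=cv2.cvtColor(I[n],cv2.COLOR_BGR2HSV)
def mask(n,h0,h1,box,s=130,v=60):
    m=cv2.inRange(H[n],(h0,s,v),(h1,255,255))>0; k=np.zeros_like(m);u0,v0,u1,v1=box;k[v0:v1,u0:u1]=1;return m&k
# rail/bands at z=.207
for nm,h,b in(('green',(45,80),(145,140,180,168)),('yellow',(22,35),(245,150,285,175))):
    m=mask('top',*h,b,100); v,u=np.nonzero(m); w=world('top',None,u.mean(),v.mean(),.207); print(nm,len(u),u.mean(),v.mean(),w.round(4), np.nanmedian(P['top'][m],0).round(4))
    vv=[world('top',None,x,v[u==x].mean(),.207) for x in(u.min(),u.max())];print('  ends',np.round(vv,3).tolist())
for nm,h,b in(('green',(45,80),(350,140,375,170)),('yellow',(22,35),(358,175,375,205))):
    m=mask('side',*h,b,80); v,u=np.nonzero(m); print('side',nm,len(u),u.mean(),v.mean(),world('side',None,u.mean(),v.mean(),.203).round(4),np.nanmedian(P['side'][m],0).round(4))
for a in((125,150.5),(200,157.3),(230,160),(300,166.7)): print('rail',world('top',np.load('pics/top0.npy'),*a).round(4))
# block
m=mask('top',20,35,(250,205,310,250)); q=P['top'][m]; q=q[(q[:,2]>.036)&(q[:,2]<.052)]; r=cv2.minAreaRect((q[:,:2]*1000).astype(np.float32)); print('block',r,np.median(q[:,2]))
m=mask('side',20,35,(300,232,342,280)); q=P['side'][m]; q=q[(q[:,2]>.036)&(q[:,2]<.052)]; r=cv2.minAreaRect((q[:,:2]*1000).astype(np.float32)); print('blockS',r,np.median(q[:,2]))
# rack base via top: grey z ~ .012
for n,b in(('top',(405,138,445,222)),('side',(340,255,425,350))):
  for nm,h in(('or',(5,18)),):
    m=mask(n,*h,b,150); q=P[n][m]; q=q[~np.isnan(q).any(1)]; q=q[q[:,2]>.02]
    c=np.median(q,0); q=q[np.linalg.norm(q-c,axis=1)<.13]
    for _ in range(4):
        c=q.mean(0); U,S,V=np.linalg.svd(q-c); nrm=V[2]*np.sign(V[2][2]); e=(q-c)@nrm; q=q[abs(e)<max(.003,1.5*e.std())] if _<3 else q
    yaw=np.arctan2(nrm[1],nrm[0])-np.pi; print(n,nm,len(q),'c',c.round(4),'n',nrm.round(3),'yaw',yaw,'lean',np.degrees(np.arcsin(nrm[2])),'e',e.std())
    x=np.array([-np.sin(yaw),np.cos(yaw),0]); z=np.cross(x,nrm)
    a=(q-c)@z;bx=(q-c)@x; print(' z ext',np.percentile(a,[0,1,99,100]).round(4),'x ext',np.percentile(bx,[0,1,99,100]).round(4))
    for lo,hi in((.0,.016),(.016,.04)):
        s=(a.max()-a<hi)&(a.max()-a>lo); t=bx[s]; print(' tab x',np.percentile(t,[2,98]).round(4),'ctr',(c+z*(a.max()-.016)-.007*nrm+x*np.mean(np.percentile(t,[2,98]))).round(4))
    s=(a<a.min()+.06); t=bx[s];mid=np.mean(np.percentile(t,[1,99])); print(' board x',np.percentile(t,[1,99]).round(4),'orig from bottom',(c+z*(a.min())-.007*nrm+x*mid).round(4),'from top',(c+z*(a.max()-.2)-.007*nrm+x*mid).round(4))
for u,v in((75,170),(65,205),(50,145),(55,175),(371,112),(188,240)): print(u,v,world('top',np.load('pics/top0.npy'),u,v).round(3))
E
```

```text
green 81 161.46913580246914 153.55555555555554 [0.6057 0.3261 0.207 ] [0.6069 0.3277 0.2047]
  ends [[0.605, 0.338, 0.207], [0.606, 0.314, 0.207]]
yellow 86 262.8255813953488 163.1627906976744 [0.5793 0.1141 0.207 ] [0.5797 0.1142 0.2054]
  ends [[0.579, 0.126, 0.207], [0.578, 0.103, 0.207]]
side green 11 361.6363636363636 151.54545454545453 [0.6091 0.3319 0.203 ] [0.6076 0.3223 0.207 ]
side yellow 27 366.4074074074074 184.1851851851852 [0.5828 0.12   0.203 ] [0.5812 0.1143 0.2059]
rail [0.6151 0.4045 0.2059]
rail [0.5955 0.2449 0.206 ]
rail [0.5882 0.1824 0.2051]
rail [0.5701 0.0376 0.2062]
block ((467.3135986328125, 96.02903747558594), (70.18043518066406, 100.33837890625), 0.21949203312397003) 0.04310930653440459
blockS ((466.57470703125, 92.63034057617188), (70.2021484375, 106.18443298339844), 0.36629411578178406) 0.042076036378712156
top or 777 c [ 0.5546 -0.2308  0.1269] n [-0.753 -0.13   0.645] yaw -6.112391582251531 lean 40.17992557393392 e 0.001510292579740156
 z ext [-0.1103 -0.1057  0.0879  0.0916] x ext [-0.0266 -0.0249  0.0258  0.0282]
 tab x [-0.0125  0.0195] ctr [ 0.6073 -0.2182  0.1801]
 tab x [-0.0146  0.0193] ctr [ 0.6075 -0.2193  0.1801]
 board x [-0.0256  0.0257] orig from bottom [ 0.4897 -0.2419  0.0381] from top [ 0.4909 -0.2417  0.0395]
side or 947 c [ 0.5526 -0.238   0.1229] n [-0.742 -0.187  0.644] yaw -6.035846928738661 lean 40.08162823524515 e 0.0014147009191688691
 z ext [-0.1045 -0.1025  0.0919  0.0944] x ext [-0.0252 -0.0224  0.0322  0.0349]
 tab x [-0.0145  0.0194] ctr [ 0.6062 -0.2219  0.1784]
 tab x [-0.0152  0.0212] ctr [ 0.6061 -0.2214  0.1784]
 board x [-0.0199  0.0342] orig from bottom [ 0.4909 -0.2462  0.0384] from top [ 0.4902 -0.2464  0.0376]
75 170 [0.588 0.533 0.159]
65 205 [0.519 0.572 0.118]
50 145 [0.647 0.593 0.159]
55 175 [0.578 0.578 0.16 ]
371 112 [ 0.696 -0.114  0.169]
188 240 [0.437 0.297 0.09 ]
```

The measurements agree with each other:
- **Block:** centre (0.467, 0.095), yaw about 0.
- **Bands:** yellow (0.579, 0.114), green (0.606, 0.326).
- **Rail:** yaw about -0.125 rad. That was read as dx/dy = 0.0266/0.212.
- **Hanger:** lean 40°, yaw about 0.2, tab centre near (0.607, -0.2195, 0.179).

I'll go to a point above the tab.

```bash
python3 -m handwheel '[0,0,40,0,1, 34,21,10,-0.02,1, 34,21,0,-0.02,1, 34,21,0,-0.02,1, 34,21,0,-0.02,1, 34,21,0,-0.02,1, 34,21,0,-0.013,1, 34,21,0,0,1]' 5; python3 -m handwheel '[34,21,0,0,1, 34,21,0,0,1, 34,21,0,0,1, 34,21,0,0,1, 34,21,0,0,0.8, 34,21,0,0,0.8, 30,21,0,0,0.8, 0,0,0,0,0.8]'
```

```text
time: 0.9
tool_pos: [0.4007, -0.3513, 0.2904]
tool_rot: [-3.141, 0.0, 0.199]
contact_force: [0.8, -0.7, -0.2]
opening: 0.0922
grip_force: 0.0
time: 1.7
tool_pos: [0.6362, -0.202, 0.2889]
tool_rot: [-3.14, 0.001, 0.204]
contact_force: [-1.4, 0.1, -0.5]
opening: 0.0736
grip_force: 0.0
```

```bash
python3 -m handwheel '[-29,-17.5,-30,0,0.8, 0,0,-30,0,0.8, 0,0,-30,0,0.8, 0,0,-15,0,0.8, 0,0,-10,0,0.8, 0,0,0,0,0.8]'; python3 - <<'E'
from h import *
print(robot.observe()['tool_pos'])
p,d=snap('side','s1'); q=snap('top','t1')[0]
a=cv2.resize(p[200:400,300:480],None,fx=3,fy=3)[:,:]; b=cv2.resize(q[110:240,350:520],None,fx=1.5,fy=1.5)
c=np.zeros((600,800,3),np.uint8); c[:600,:540]=a; c[:195,540:795]=b; cv2.imwrite('pics/v1.png',c)
E
```

```text
time: 2.3
tool_pos: [0.6036, -0.2232, 0.1743]
tool_rot: [-3.14, 0.002, 0.199]
contact_force: [-0.1, 0.5, -0.3]
opening: 0.0736
grip_force: 0.0
[ 0.60356788 -0.22315839  0.17428481]
```

View pics/v1.png

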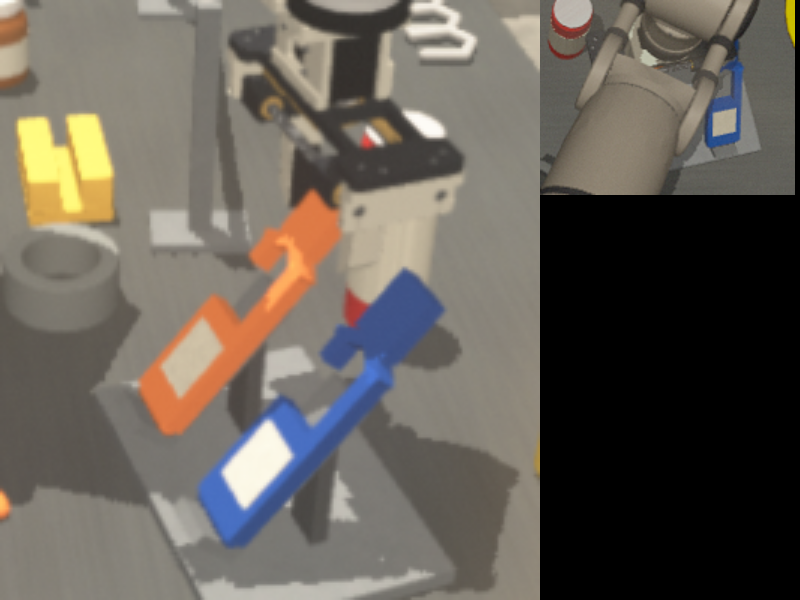

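The crop shows the orange tab entering between the fingers. The near finger is at about crop (400,195), the blue hanger is clear of it, and the can stands behind. I'll close gently so the hanger can swing upright once lifted.

```bash
python3 -m handwheel '[2,3,0,0,0.8, 0,0,0,0,0.3, 0,0,0,0,0.3, 0,0,0,0,0.3, 0,0,0,0,0.3, 0,0,0,0,0.3]' 6; python3 -m handwheel '[0,0,10,0,0.3, 0,0,15,0,0.3, 0,0,20,0,0.3, 0,0,20,0,0.3, 0,0,20,0,0.3, 0,0,10,0,0.3, 0,0,0,0,0.3, 0,0,0,0,0.3]'; python3 - <<'E'
from h import *
p,d=snap('side','s2');snap('top','t2')
cv2.imwrite('pics/v2.png',cv2.resize(p[140:380,280:520],None,fx=2.4,fy=2.4))
E
```

```text
time: 3.0
tool_pos: [0.6066, -0.22, 0.1758]
tool_rot: [3.141, -0.0, 0.2]
contact_force: [0.5, 0.2, 0.5]
opening: 0.0379
grip_force: 0.0
time: 3.8
tool_pos: [0.6062, -0.22, 0.2702]
tool_rot: [-3.141, 0.001, 0.2]
contact_force: [-0.2, 0.3, -1.7]
opening: 0.0358
grip_force: 6.0
```

View pics/v2.png

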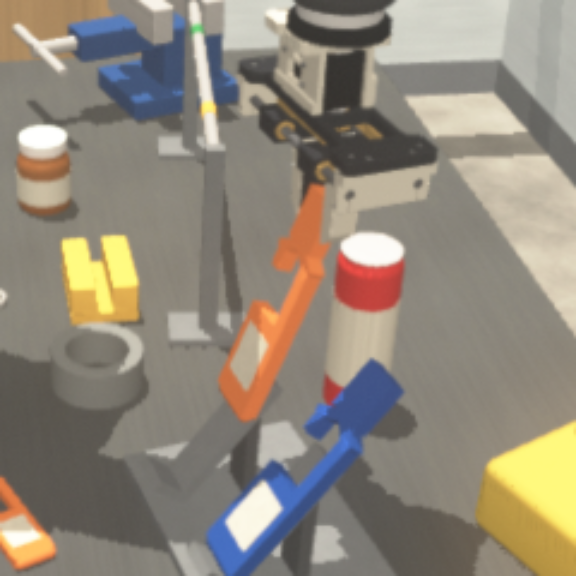

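It is lifted and held, opening 36 mm, which matches the tab. It has swung only part of the way. The tab is at crop (315,200) and the board bottom at (240,400). I'll measure the tilt.

```bash
cat >> h.py <<'E'
def tilt(tag,n='side'):
    I=cv2.imread(f'pics/{tag}.png');P=cloud(n,np.load(f'pics/{tag}.npy'))
    m=cv2.inRange(cv2.cvtColor(I,cv2.COLOR_BGR2HSV),(4,150,60),(18,255,255))>0
    q=P[m&(P[...,2]>.06)&(P[...,0]>.35)]; t=robot.observe()['tool_pos']
    q=q[np.linalg.norm(q[:,:2]-t[:2],axis=1)<.17]; q=q[abs(q[:,2]-t[2]+.08)<.14]
    for k in range(6):
        c=np.median(q,0) if k==0 else q.mean(0); V=np.linalg.svd(q-c,full_matrices=False)[2]; nr=V[2]; e=(q-c)@nr; 
        if k<5: q=q[abs(e)<max(.003,1.5*e.std())]
    nr=nr*-np.sign(nr[0]); yaw=np.arctan2(-nr[1],-nr[0])
    x=np.array([-np.sin(yaw),np.cos(yaw),0]); z=np.cross(x,nr); a=(q-c)@z
    print(n,len(q),'tilt',np.degrees(np.arcsin(nr[2])).round(1),'yaw',yaw.round(3),'z-ext',(a.max()-a.min()).round(3),'zdir',z.round(3),'bottom',(c+z*a.min()-.007*nr).round(4),'top',(c+z*a.max()-.007*nr).round(4),'e',e.std().round(4))
E
python3 - <<'E'
from h import *
tilt('s2');tilt('t2','top')
E
```

```text
side 833 tilt 20.7 yaw 0.231 z-ext 0.198 zdir [0.344 0.081 0.936] bottom [ 0.5446 -0.2398  0.0997] top [ 0.6126 -0.2238  0.2847] e 0.0012
top 58 tilt 0.8 yaw -0.493 z-ext 0.146 zdir [ 0.012 -0.007  1.   ] bottom [ 0.6091 -0.2157  0.1286] top [ 0.6109 -0.2166  0.2741] e 0.0016
```

The tilt is 20.7°. I'll carry it to the block and ease the grip there so it swings further.

```bash
python3 -m handwheel '[-14,36,1,-0.025,0.3, -14,36,1,-0.025,0.3, -14,36,1,-0.025,0.3, -14,36,1,-0.025,0.3, -12,36,1,-0.025,0.3, -10,36,1,-0.025,0.3, -9,36,1,-0.025,0.3, -9,36,1,-0.025,0.3]'; python3 -m handwheel '[-10,27,-10,0,0.3, 0,0,-15,0,0.3, 0,0,0,0,0.3, 0,0,0,0,0.3, 0,0,0,0,0.3]' 4; python3 - <<'E'
from h import *
snap('side','s3');tilt('s3')
E
```

```text
time: 4.7
tool_pos: [0.5096, 0.0694, 0.2779]
tool_rot: [-3.141, 0.002, -0.001]
contact_force: [0.6, -0.0, -3.0]
opening: 0.0359
grip_force: 6.0
time: 5.2
tool_pos: [0.501, 0.0944, 0.2541]
tool_rot: [3.141, -0.0, -0.001]
contact_force: [0.7, -0.3, -1.7]
opening: 0.0362
grip_force: 4.0
side 198 tilt 2.6 yaw 0.133 z-ext 0.172 zdir [0.044 0.006 0.999] bottom [0.4975 0.0721 0.0649] top [0.5051 0.0731 0.2368] e 0.0018
```

```bash
python3 -c "
import cv2;p=cv2.imread('pics/s3.png');cv2.imwrite('pics/v3.png',cv2.resize(p[120:300,250:430],None,fx=3.3,fy=3.3))"
```

```text
(no output)
```

View pics/v3.png

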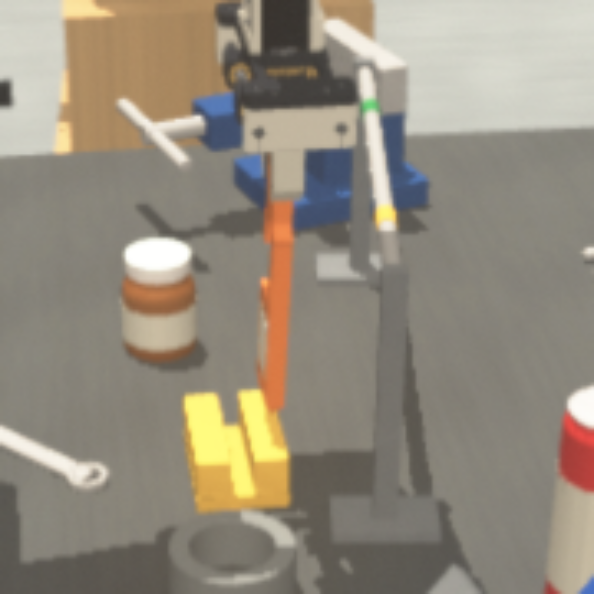

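The hanger now hangs nearly upright above the block, its lower end at crop (275,405). The slot mouth is at about (237,415). I'll work out the x position of its bottom.

```bash
python3 - <<'E'
from h import *
I=cv2.imread('pics/s3.png');H=cv2.cvtColor(I,cv2.COLOR_BGR2HSV);m=cv2.inRange(H,(4,130,50),(18,255,255))>0
c=eyes.calibration('side');K=np.array([[c['fx'],0,c['cx']],[0,c['fy'],c['cy']],[0,0,1.]]);T=np.linalg.inv(np.array(c['world_to_cam']))
def aty(u,v,y):
    a,b=cv2.undistortPoints(np.array([[[u,v]]],float),K,np.array(c['dist_coeffs'],float))[0,0]; r=T[:3,:3]@[a,b,1]; return T[:3,3]+r*(y-T[1,3])/r[1]
for v in range(184,246,5):
    u=np.nonzero(m[v,320:345])[0]+320
    if len(u): print(v,u.min(),u.max(),aty(u.max()+.5,v,.068).round(4))
# slot in side view block: visible top edges
P=cloud('side',np.load('pics/s3.npy'))
m=cv2.inRange(H,(20,130,60),(35,255,255))>0; m[:235]=0;m[285:]=0;m[:,:295]=0;m[:,345:]=0
q=P[m]; 
for lo,hi in((.036,.05),(.006,.02)):
    s=q[(q[:,2]>lo)&(q[:,2]<hi)&(q[:,1]>.055)]; h,e=np.histogram(s[:,0],np.arange(.42,.52,.004)); print(lo,dict(zip(e.round(3).tolist(),h.tolist())))
E
```

```text
184 330 338 [0.5064 0.068  0.2321]
189 330 338 [0.5065 0.068  0.2193]
194 332 338 [0.5066 0.068  0.2063]
199 332 337 [0.5044 0.068  0.1934]
204 330 337 [0.5045 0.068  0.1802]
209 329 337 [0.5046 0.068  0.1669]
214 331 337 [0.5047 0.068  0.1534]
219 331 336 [0.5024 0.068  0.14  ]
224 331 336 [0.5025 0.068  0.1262]
229 331 336 [0.5026 0.068  0.1124]
234 328 335 [0.5003 0.068  0.0985]
239 330 335 [0.5004 0.068  0.0843]
244 331 333 [0.4955 0.068  0.0704]
0.036 {0.42: 0, 0.424: 0, 0.428: 7, 0.432: 24, 0.436: 2, 0.44: 2, 0.444: 4, 0.448: 3, 0.452: 12, 0.456: 9, 0.46: 0, 0.464: 0, 0.468: 0, 0.472: 14, 0.476: 23, 0.48: 6, 0.484: 4, 0.488: 24, 0.492: 17, 0.496: 16, 0.5: 1, 0.504: 0, 0.508: 0, 0.512: 0, 0.516: 0}
0.006 {0.42: 0, 0.424: 0, 0.428: 2, 0.432: 0, 0.436: 0, 0.44: 0, 0.444: 0, 0.448: 0, 0.452: 0, 0.456: 0, 0.46: 14, 0.464: 30, 0.468: 29, 0.472: 34, 0.476: 0, 0.48: 0, 0.484: 0, 0.488: 0, 0.492: 0, 0.496: 0, 0.5: 0, 0.504: 0, 0.508: 0, 0.512: 0, 0.516: 0}
```

```bash
python3 -m handwheel '[-12,0,0,0,0.3, -13.5,0,0,0,0.3, 0,0,0,0,0.3, 0,0,-10,0,0.3, 0,0,-10,0,0.3, 0,0,-10,0,0.3, 0,0,-5,0,0.3, 0,0,0,0,0.3]'; python3 -m handwheel '[0,0,-8,0,0.3, 0,0,-8,0,0.3, 0,0,-4,0,0.3, 0,0,-4,0,0.3, 0,0,0,0,0.3]'
```

```text
time: 6.05
tool_pos: [0.4747, 0.0949, 0.2175]
tool_rot: [3.141, 0.002, -0.0]
contact_force: [-1.0, -0.5, -1.4]
opening: 0.0358
grip_force: 4.0
time: 6.55
tool_pos: [0.4757, 0.095, 0.1951]
tool_rot: [3.142, -0.002, -0.0]
contact_force: [0.2, 1.1, 0.4]
opening: 0.0361
grip_force: 4.0
```

```bash
python3 -m handwheel '[-4,0,-2,0,0.3, -3,0,-2,0,0.3, 0,0,-2,0,0.3, 0,0,0,0,0.3, 0,0,0,0,0.3]'; python3 - <<'E'
from h import *
p,d=snap('side','s4')
cv2.imwrite('pics/v4.png',cv2.resize(p[120:300,250:430],None,fx=3.3,fy=3.3)); print(robot.observe()['contact_force'])
E
```

```text
time: 7.05
tool_pos: [0.4685, 0.095, 0.1894]
tool_rot: [3.142, -0.002, -0.0]
contact_force: [0.8, -0.8, 5.1]
opening: 0.0357
grip_force: 4.0
[0.15625954 0.20900935 5.3973705 ]
```

View pics/v4.png

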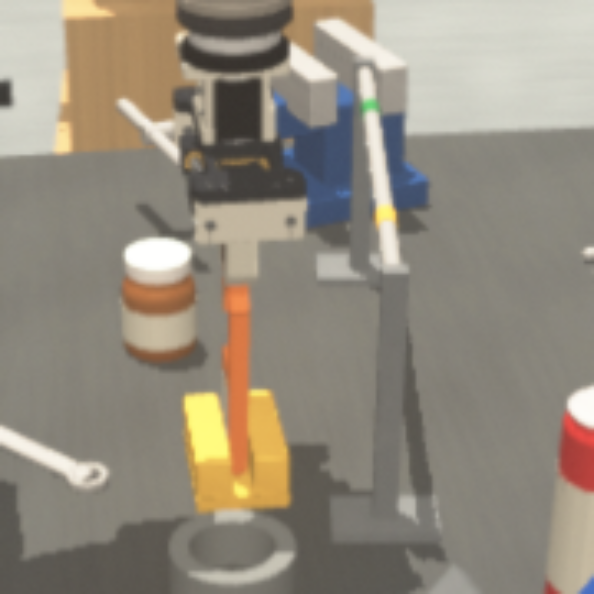

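The hanger stands in the slot, its bottom at crop (238,472), upright and centred, and the contact force of 5 N shows it on the floor. Letting go, then turning 90° around the tab for a firm grip across the thickness.

```bash
python3 -m handwheel '[0,0,0,0,1, 0,0,0,0,1, 0,0,0,0,1, 0,0,3,0,1, 0,0,2,0,1, 0,0,0,0.1,1, 0,0,0,0.14,1, 0,0,0,0.14,1]' 20; python3 -m handwheel '[0,0,0,0.14,1, 0,0,0,0.14,1, 0,0,0,0.14,1, 0,0,0,0.14,1, 0,0,0,0.14,1, 0,0,0,0.14,1, 0,0,0,0.14,1, 0,0,0,0.14,1]';python3 -m handwheel '[0,0,0,0.071,1, 0,0,0,0,1, 0,0,0,0,1]'; python3 - <<'E'
from h import *
p,d=snap('side','s5'); tilt('s5');print(robot.observe()['qpos'])
cv2.imwrite('pics/v5.png',cv2.resize(p[120:300,250:430],None,fx=3.3,fy=3.3))
E
```

```text
time: 7.9
tool_pos: [0.4681, 0.095, 0.1939]
tool_rot: [3.141, -0.0, 0.386]
contact_force: [0.6, -0.0, -0.3]
opening: 0.0914
grip_force: 0.0
time: 8.7
tool_pos: [0.4681, 0.095, 0.1939]
tool_rot: [3.141, 0.0, 1.506]
contact_force: [-0.5, -0.5, -0.4]
opening: 0.0918
grip_force: 0.0
time: 9.0
tool_pos: [0.4681, 0.095, 0.1939]
tool_rot: [3.141, -0.0, 1.569]
contact_force: [-0.3, -0.5, -0.6]
opening: 0.0918
grip_force: 0.0
side 204 tilt 4.9 yaw 0.134 z-ext 0.153 zdir [0.084 0.011 0.996] bottom [0.4739 0.077  0.0603] top [0.4868 0.0787 0.2125] e 0.0017
[ 3.95271064e-02  3.02265189e-01  1.72250977e+00 -1.51969053e-05
  1.11665376e+00  4.14172877e-02]
```

View pics/v5.png

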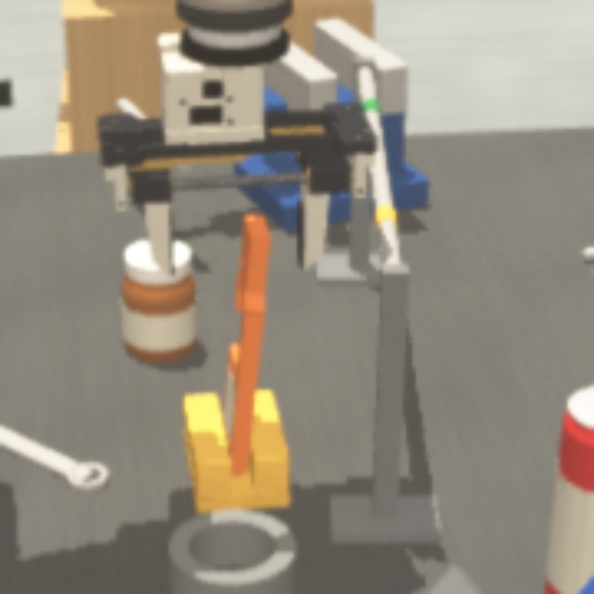

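It was let go and leans about 5° towards +x. The tab, at crop (257,260), lies between the open fingers at (165) and (312). Closing over the slot's centre will straighten it.

```bash
python3 -m handwheel '[-1,0,0,0,0.6, 0,0,0,0,0.4, 0,0,0,0,0.3, 0,0,0,0,0.2, 0,0,0,0,0, 0,0,0,0,0, 0,0,0,0,0, 0,0,0,0,0]' 20; python3 -m handwheel '[0,0,0,0,0, 0,0,0,0,0, 0,0,5,0,0, 0,0,10,0,0, 0,0,15,0,0, 0,0,20,0,0, 0,0,20,0,0, 0,0,12,0,0]' 35; python3 - <<'E'
from h import *
p,d=snap('side','s6'); tilt('s6')
E
```

```text
time: 9.85
tool_pos: [0.4671, 0.0949, 0.1938]
tool_rot: [3.141, 0.0, 1.571]
contact_force: [0.5, -0.2, 0.2]
opening: 0.0323
grip_force: 0.0
time: 10.65
tool_pos: [0.4675, 0.095, 0.278]
tool_rot: [3.139, -0.0, 1.571]
contact_force: [0.0, 0.2, -2.3]
opening: 0.0141
grip_force: 35.0
side 236 tilt 0.8 yaw 0.142 z-ext 0.196 zdir [0.014 0.002 1.   ] bottom [0.4724 0.0729 0.1016] top [0.4751 0.0733 0.2976] e 0.0019
```

```bash
python3 -m handwheel '[0,0,0,-0.14,0, 0,0,0,-0.14,0, 0,0,0,-0.14,0, 0,0,0,-0.14,0, 0,0,0,-0.14,0, 0,0,0,-0.14,0, 0,0,0,-0.14,0, 0,0,0,-0.14,0]'; python3 -m handwheel '[0,0,0,-0.14,0, 0,0,0,-0.14,0, 0,0,0,-0.14,0, 10,7,0,-0.14,0, 20,10,-1,-0.015,0, 16,7,-1,0,0, 4,3,0,0,0, 0,0,0,0,0]'; python3 - <<'E'
from h import *
p,d=snap('side','s7'); a=cv2.resize(p[120:270,290:430],None,fx=4,fy=4)
cv2.imwrite('pics/v7.png',a)
E
```

```text
time: 11.5
tool_pos: [0.4668, 0.095, 0.2757]
tool_rot: [-3.141, 0.0, 0.445]
contact_force: [-0.8, 0.4, -3.1]
opening: 0.0139
grip_force: 35.0
time: 12.3
tool_pos: [0.5169, 0.1221, 0.2733]
tool_rot: [3.141, 0.001, -0.124]
contact_force: [0.3, -0.5, -1.9]
opening: 0.0136
grip_force: 35.0
```

View pics/v7.png

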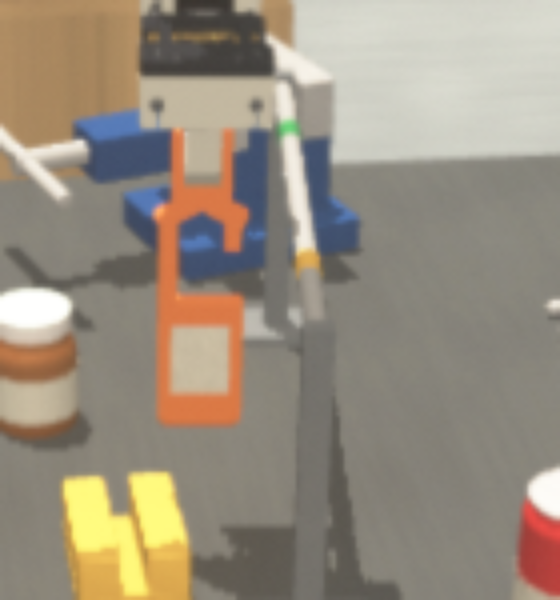

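The picture shows the hanger upright, mouth facing the rail: the lip end is at crop (232,250), the board top at (210,297), and the yellow band at (307,260). I'll check the heights.

```bash
python3 - <<'E'
from h import *
c=eyes.calibration('side');K=np.array([[c['fx'],0,c['cx']],[0,c['fy'],c['cy']],[0,0,1.]]);T=np.linalg.inv(np.array(c['world_to_cam']))
def aty(u,v,y):
    a,b=cv2.undistortPoints(np.array([[[u,v]]],float),K,np.array(c['dist_coeffs'],float))[0,0]; r=T[:3,:3]@[a,b,1]; return T[:3,3]+r*(y-T[1,3])/r[1]
for n,u,v,y in(('lip end',232,251,.113),('board top',210,296,.115),('board bottom',200,424,.115),('board L',159,360,.118),('board R',243,360,.112),('rail band ctr',307,260,.114)): print(n,aty(290+u/4,120+v/4,y).round(4))
print(robot.observe()['tool_pos'])
E
```

```text
lip end [0.5361 0.113  0.2128]
board top [0.5234 0.115  0.1825]
board bottom [0.5182 0.115  0.0934]
board L [0.4925 0.118  0.1389]
board R [0.5441 0.112  0.1387]
rail band ctr [0.5825 0.114  0.2036]
[0.51647553 0.12190465 0.27343437]
```

```bash
python3 -m handwheel '[10,-1.2,0,0,0, 12,-1.5,0,0,0, 12,-1.5,0,0,0, 12,-1.5,0,0,0, 10,-1.3,0,0,0, 8,-1,0,0,0, 0,0,0,0,0]'; python3 - <<'E'
from h import *
p,d=snap('side','s8')
print(robot.observe()['contact_force'],robot.observe()['tool_pos'])
cv2.imwrite('pics/v8.png',cv2.resize(p[120:270,290:430],None,fx=4,fy=4))
E
```

```text
time: 13.05
tool_pos: [0.5818, 0.1136, 0.2735]
tool_rot: [3.141, -0.0, -0.125]
contact_force: [0.4, 0.2, -2.0]
opening: 0.014
grip_force: 35.0
[-1.34618504  0.28740789 -2.27287399] [0.58119317 0.1137737  0.27351357]
```

View pics/v8.png

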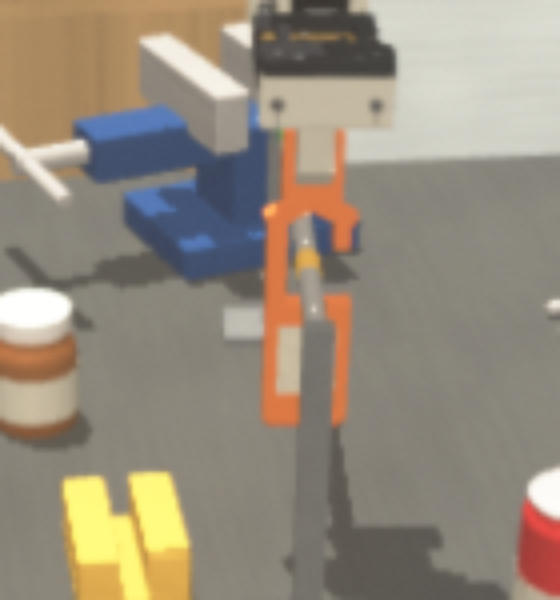

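The rail is inside the mouth at about crop (307,262), between the neck (285) and the lip (337), with no contact. Lowering onto the rail.

```bash
python3 -m handwheel '[0,0,-8,0,0, 0,0,-8,0,0, 0,0,-8,0,0, 0,0,-5,0,0, 0,0,-3,0,0, 0,0,0,0,0]'; python3 -m handwheel '[0,0,-1,0,0, 0,0,0,0,0]'; python3 -m handwheel '[0,0,-1,0,0, 0,0,0,0,0]'
```

```text
time: 13.7
tool_pos: [0.5809, 0.114, 0.2413]
tool_rot: [3.141, 0.001, -0.124]
contact_force: [0.1, 0.1, -2.6]
opening: 0.0135
grip_force: 35.0
time: 13.9
tool_pos: [0.5812, 0.114, 0.2409]
tool_rot: [3.142, -0.0, -0.124]
contact_force: [-0.6, 0.7, -2.1]
opening: 0.0139
grip_force: 35.0
time: 14.1
tool_pos: [0.5813, 0.114, 0.2404]
tool_rot: [-3.141, -0.001, -0.124]
contact_force: [-1.3, 0.0, 1.0]
opening: 0.0137
grip_force: 35.0
```

Seated, with the rail taking load at z 0.240. Sliding along the rail direction (0.0265, 0.212).

```bash
python3 -m handwheel '[0,0,1,0,0, 1,8,0,0,0, 2,16,0,0,0, 2,16,0,0,0, 2,16,0,0,0, 2,16,0,0,0, 2,16,0,0,0, 2,16,0,0,0]'; python3 -m handwheel '[2,16,0,0,0, 2,16,0,0,0, 2,16,0,0,0, 2,16,0,0,0, 2,16,0,0,0, 2,14,0,0,0, 1,8,0,0,0, 0,0,0,0,0]'; python3 - <<'E'
from h import *
p,d=snap('side','s9');snap('top','t9')
s=robot.observe();print(s['contact_force'],s['tool_pos'],s['tool_rot'])
cv2.imwrite('pics/v9.png',cv2.resize(p[100:250,290:430],None,fx=4,fy=4))
E
```

```text
time: 14.9
tool_pos: [0.5941, 0.2197, 0.2406]
tool_rot: [3.142, 0.0, -0.124]
contact_force: [0.3, -0.4, -2.0]
opening: 0.0135
grip_force: 35.0
time: 15.7
tool_pos: [0.6071, 0.3213, 0.2405]
tool_rot: [-3.141, -0.0, -0.123]
contact_force: [0.3, -0.1, -2.3]
opening: 0.0138
grip_force: 35.0
[-0.76149637  0.49460187 -3.11492346] [0.60700254 0.31980244 0.24055302] [ 3.14099216e+00  3.52681226e-04 -1.24168491e-01]
```

View pics/v9.png

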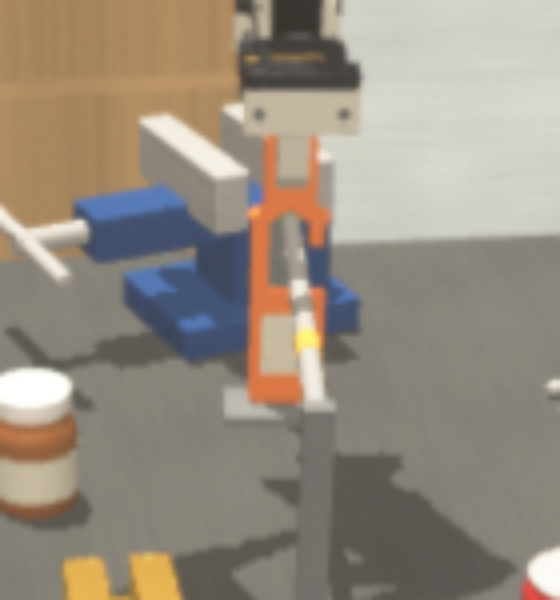

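The hanger is hooked on the rail near the green band, which it hides at about crop (292,240). The tool is at y 0.320, about 6.5 mm short. I'll finish the slide, lower 1 mm, let go and withdraw upward.

```bash
python3 -m handwheel '[0.5,3.5,0,0,0, 0.3,3,0,0,0, 0,0,-1,0,0, 0,0,0,0,0, 0,0,0,0,0.2, 0,0,0,0,0.4, 0,0,0,0,0.7, 0,0,0,0,0.7]' 10; python3 -m handwheel '[0,0,0,0,0.7, 0,0,10,0,0.7, 0,0,20,0,0.7, 0,0,25,0,0.7, 0,0,25,0,0.7, -30,0,20,0,0.7, -40,-20,0,0,0.7, -40,-30,0,0,0.7]'; python3 -m handwheel '[-40,-40,0,0,0.7, -40,-40,0,0,0.7, -40,-40,0,0,0.7, -30,-40,0,0,0.7, 0,-40,0,0,0.7, 0,0,0,0,0.7]'; python3 - <<'E'
from h import *
p,d=snap('side','s10');q,e=snap('top','t10')
c=np.zeros((600,800,3),np.uint8); c[:,:400]=cv2.resize(p[100:250,300:400],(400,600)); c[:400,400:]=cv2.resize(q[115:215,110:210],(400,400)); cv2.imwrite('pics/v10.png',c)
H=cv2.cvtColor(q,cv2.COLOR_BGR2HSV)
for nm,h,b in(('orange',(4,18),(140,120,190,200)),('green',(45,80),(140,130,185,180))):
    m=cv2.inRange(H,(h[0],100,60),(h[1],255,255))>0;k=np.zeros_like(m);k[b[1]:b[3],b[0]:b[2]]=1;m&=k;v,u=np.nonzero(m)
    w=cloud('top',e)[m]; print(nm,len(u),np.nanmedian(w,0) if len(u) else '',u.min() if len(u) else '',u.max() if len(u) else '')
    if nm=='orange': w=w[w[:,2]>.24]; print(len(w),np.nanmean(w,0))
E
```

```text
time: 16.6
tool_pos: [0.6079, 0.3263, 0.2397]
tool_rot: [3.141, 0.0, -0.124]
contact_force: [-0.3, 0.0, -0.6]
opening: 0.0381
grip_force: 0.0
time: 17.4
tool_pos: [0.4967, 0.2769, 0.3405]
tool_rot: [-3.14, -0.002, -0.123]
contact_force: [0.8, -1.0, 2.0]
opening: 0.0646
grip_force: 0.0
time: 18.0
tool_pos: [0.3613, 0.0871, 0.3412]
tool_rot: [3.14, -0.003, -0.129]
contact_force: [0.8, 0.3, -0.4]
opening: 0.064
grip_force: 0.0
orange 547 [0.59720434 0.32237692 0.18009171] 150 182
78 [0.60532317 0.32452334 0.25097489]
green 17 [0.60465774 0.31782983 0.20614826] 165 167
```

View pics/v10.png

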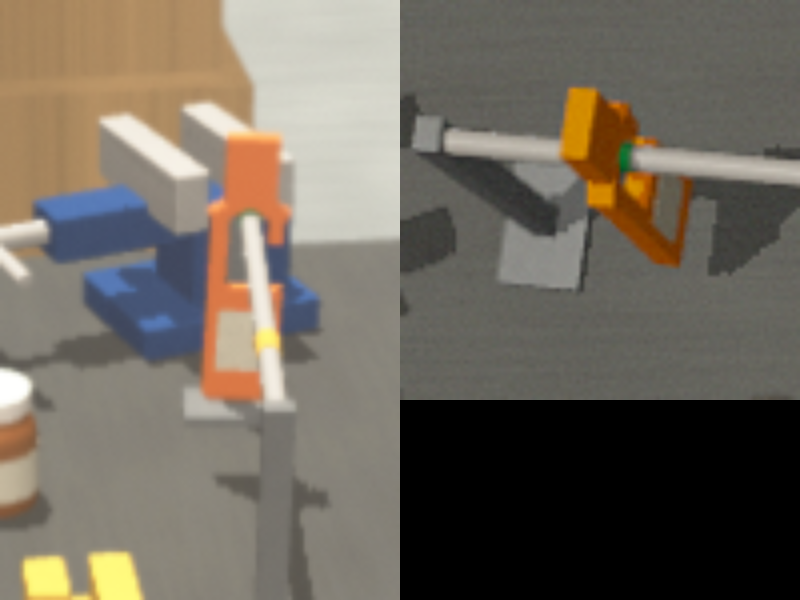

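The hanger hangs freely on the rail at the green band. In the top crop the band's last 5 mm show on the near side at (626,157), so it is centred to within a few mm. In the side crop it is upright to within about 3°. I'll let it settle and hand in.

```bash
python3 -m handwheel '[0,0,0,0,0.7, 0,0,0,0,0.7, 0,0,0,0,0.7, 0,0,0,0,0.7, 0,0,0,0,0.7, 0,0,0,0,0.7, 0,0,0,0,0.7, 0,0,0,0,0.7]'; python3 -c "
from cell import robot
print(robot.hand_in())"
```

```text
time: 18.9
tool_pos: [0.3618, 0.0904, 0.3397]
tool_rot: [3.141, 0.0, -0.124]
contact_force: [-0.6, 0.2, 0.0]
opening: 0.0641
grip_force: 0.0
the job is handed in; nothing more can be done
None
```

I handed the job in at about 19 s: the orange hanger hangs on the rail at the green band, let go and near upright, after standing in the block's slot and being hooked on at the yellow band; the hand-in returned no verdict, and I didn't re-measure the blue hanger, can, jar and tape roll at the end, though the arm's path kept clear of them.

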